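# Close the vacuum blotting manifold and hold it on its seal

## Robot

A 7-joint arm with a two-finger parallel gripper is mounted at the origin on the work surface. World frame = base frame: x ahead of the robot, y to its left, z up, the work surface at z = 0. Lengths are in m, angles in rad, forces in N, time in s.
With the tool pointing down it reaches from about 0.4 to 0.85 m from the base axis. Payload 10.4 kg.
Tool frame: the origin (TCP) lies on the centre line of the jaws, within the pads' length; the fingertips stand env.finger_overhang ahead of it and the grasp point (between the pads) lies 8 mm behind it (env.finger_overhang is the distance from the TCP to the fingertips, in m); z points along the fingers, y is the line along which they close (so a half turn about z gives the same grasp; the last joint's range is limited). The gripper opens to 85 mm and grips with 20 to 120 N. Pads are 22 mm wide; open, the fingers measure 114 mm over their backs; the gripper's body (76 mm by 85 mm) begins 54 mm behind the grasp point. The pads swing forward as they close: fully open they stand 13 mm farther back than shut.
Start: joints at [1.21, 0.332, -0.065, 1.46, 0.022, 1.35, -0.088], TCP at [0.207, -0.59, 0.242] pointing down, gripper open.
Joint ranges: [-2.6, 2.6], [-0.5, 2.12], [-1.47, 1.34], [0.16, 2.42], [-1.27, 4.41], [0.06, 2.06], [-2.6, 2.6]. Speed limits (rad/s): [2.22, 2.22, 2.79, 2.79, 3.14, 3.14, 3.14].

## Interface

Orientations are given as [roll, pitch, yaw] about the fixed x, y, z axes, in that order (R = Rz(yaw) Ry(pitch) Rx(roll)).
In Python, from cell import monitor, get_image, workorder, env gives the robot as it stands. The module is installed in compiled form; this text tells all that it offers.
- The arm moves only by the tool arm_command, never from a script. Its argument "series" is a list of rows, each an object with "xyz": the shift along the tool's x, y, z in mm, a list of three; "delta_rot": the turn, a rotation vector about the tool's x, y, z in rad, a list of three; "hand": the opening in per cent of the stroke, from 0 (shut) to 100 (fully open). A call has 1 to 8 rows; each row shifts and turns the commanded pose from where the row before left it, along the tool's axes as they then stand; what a row does not reach is not made up. A row lasts 1/8 s, in which the tool goes at most 62.5 mm and 10.7 degrees, less where a joint would pass 70% of its speed; a pose out of reach is approached as far as the arm can. A call is refused whole if a number of a shift passes 62.5 or a number of a turn 0.188, either way. A call with a gripper value outside its range is refused whole. The fingers move at their own pace and stop on an object; the grip force is fixed at half the most. Time passes only in rows, so rows that do not move let the fingers close. It gives the time, the measured TCP pose, the force, the opening and the grip force at its end, in the units of the state.
- monitor.observe(): the state, without advancing time (a new reading comes with each control period).
- get_image(name): name is "side" or "top"; returns a dict with "color" (400x640x3 uint8, red, green, blue), "range_z" (400x640 float32, m along the optical axis (not along the pixel's ray), 0 where there is no reading), "camera_matrix" (3x3 intrinsics, pixels), "rvec" (rotation vector, rad) and "tvec" (3), from world to camera coordinates, as OpenCV has them. Camera axes: x right, y down, z forward; pixel columns grow to the right and rows downward; lengths in m; the calibration is good to about 2 mm. A picture is of the moment at which its call begins.
- workorder.finish_job(): hands the job in; it is judged then, once.
The state is a dict: "time_s": time; "joint_positions": joint angles; "qd": joint speeds; "effort": joint torques, N m; "tool_pos": TCP position; "tool_rot": TCP orientation; "force": force on the tool from outside, world axes, zero at the start; "ft_torque": the same for the moment, N m; "opening": finger opening in m; "gripper_force": force on a finger pad.
Only numpy, scipy, OpenCV 4.12 (cv2) and the standard library are available. Lean on these libraries where they do the work, as an engineer would, in place of code of your own. Each camera call takes 0.05 s, during which the arm holds its last target. There are 200 camera calls.

## Task

Push the filter cartridge, sleeve end down, fully onto the upright port of the blotting manifold and let go of it. Then set the upper half right side up on the two dowels of the lower half, either way round, press it all the way down against the sprung seal until the two halves meet, and finish while still holding it pressed shut. Leave the other things on the bench where they stand.

Things in the scene. Friction and masses are not known exactly. Their poses are not given: they have to be found in the camera images.
- lower_half: lower half of the manifold: aluminium block 160 (x) x 110 (y) x 40 mm tall, screwed to the bench, origin at the centre of its underside, z up. On top: a black sprung seal bed and two upright steel dowels at x = +58 and -58 mm, y = 0. On its +x end a lower block (54 x 50, 30 mm tall) carries the upright port. Position and yaw vary
- dowel_a (a point): foot of the dowel at +x of the lower half, on its axis and level with the block's top face (40 mm over the bench). The dowel is 10 mm in diameter, stands 26 mm up, and its last 6 mm taper to 5 mm
- dowel_b (a point): the same for the equal dowel at -x, 116 mm from the first
- port (a point): foot of the port, 105 mm along +x from the lower half's centre, 30 mm over the bench, on the shoulder where the sleeve must come to rest: an upright steel spigot 16 mm in diameter, 25 mm tall, its last 6 mm tapering to 11 mm
- seal_bed (a joint): how far the black seal bed (90 x 82 mm, middle of the lower half's top) is pressed down, m: 0 = up, 5 mm proud of the block's top; 0.005 = flush, the upper half meets the block. Springs push up with 4.5 N at 0, 12 N at flush; the upper half's weight alone does not press it down: push with 9 to 12 N more and keep pushing
- upper_half: white plate 140 (x) x 90 (y) x 14 mm with rows of small black wells; on top along x a grey grip rib 70 long, 22 wide, rising 42 mm over the plate. Origin at the centre of the underside, z up; 0.28 kg. Starts flat on the bench, right side up, left or right of the lower half, the cartridge on the other side. Closed, its origin is 40 mm above the lower half's (45 mm resting on the seal)
- hole_a (a point): centre, at the plate's underside, of the through hole 13 mm in diameter at x = +58 mm of the upper half
- hole_b (a point): the same for the equal hole at x = -58 mm
- cartridge: white filter cartridge standing upright on the bench, sleeve end down: cylinder 32 mm in diameter, 62 mm tall, thin grey band halfway, a 9 mm nozzle rising 10 mm more on top. Its lower 28 mm are a rigid sleeve, bore 19 mm, open below. Origin at the centre of its lower rim, z up; about 60 g. Fully home, the rim rests on the port's shoulder
- reagent_bottle: amber reagent bottle, 68 mm across, 160 mm tall, origin at the centre of its underside. A bystander
- beaker: small glass beaker, 64 mm across, 85 mm tall, origin at the centre of its underside. A bystander
- jar: squat white jar with a lid, 56 mm across, 55 mm tall, origin at the centre of its underside. A bystander, not the cartridge
- tip_box: grey pipette tip box, 82 x 122 mm, 67 mm tall with the tips, origin at the centre of its underside. A bystander
- tube_rack: white rack with eight capped tubes, 70 x 160 mm, 94 mm tall, origin at the centre of its underside. A bystander
- petri_dishes: stack of two petri dishes, 90 mm across, 30 mm tall, origin at the centre of its underside. A bystander
- timer: flat white bench timer, 65 x 65 x 18 mm, origin at the centre of its underside. A bystander
Things that resemble listed ones, but are neither listed nor needed, are in the scene too. What is shaped like the upper_half but yellow is not meant. Leave any yellow look-alike of the cartridge alone.

How it is judged:
By the outcome, as a careful person would: the job done as asked, in the order asked, and still so for the second after the job is handed in, while the arm keeps its last pose, push and grip.
It also fails if it takes over 58 s, if anything falls off the work surface, if the arm or the gripper's body presses on something with over 40 N, if the wrist force passes 120 N, or if a joint passes its speed limit or range.

## Working session

There is one attempt and no reset: what is moved stays moved. The work goes in short steps, Python scripts to look and compute and a tool call to move; the robot and the scene stay as the last step left them, time stands still between calls to the robot, and variables do not carry over. Pictures are saved under pics/ and viewed, at most 10 in all, crops included, and the job is handed in when it is done.

Besides the shell and the picture viewer there is one more tool, called after ">>>" by a JSON object that holds its "name" and its "arguments". arm_command: Moves the arm, as the interface text tells. Its arguments: {"type":"object","properties":{"series":{"type":"array","items":{"type":"object","properties":{"xyz":{"type":"array","items":{"type":"number"}},"delta_rot":{"type":"array","items":{"type":"number"}},"hand":{"type":"number"}}}}},"required":["series"]}

```bash
mkdir -p pics
cat > h.py <<'E'
import numpy as np, cv2
from cell import monitor, get_image, workorder, env
def snap(n):
    d=get_image(n); np.savez(f'{n}.npz',**d); return d
def cloud(d):
    K=d['camera_matrix'];R=cv2.Rodrigues(np.array(d['rvec'],float))[0];t=np.array(d['tvec'],float).ravel()
    z=d['range_z'];v,u=np.mgrid[:z.shape[0],:z.shape[1]]
    P=np.stack([(u-K[0,2])/K[0,0]*z,(v-K[1,2])/K[1,1]*z,z],-1)
    W=(P-t)@R; W[z==0]=np.nan; return W
def save(img,n): cv2.imwrite(f'pics/{n}.png',cv2.cvtColor(img,cv2.COLOR_RGB2BGR))
E
python3 - <<'E'
from h import *
s=monitor.observe();print({k:np.round(v,3) for k,v in s.items()},env.finger_overhang)
for n in('top','side'):
    d=snap(n);save(d['color'],n+'0');R=cv2.Rodrigues(np.array(d['rvec'],float))[0];print(n,-R.T@np.array(d['tvec']).ravel(),R[2],d['camera_matrix'][0,0])
E
```

```text
{'time_s': np.float64(0.0), 'joint_positions': array([ 1.21 ,  0.333, -0.065,  1.461,  0.022,  1.35 , -0.088]), 'qd': array([-0.   ,  0.001, -0.   , -0.001,  0.   ,  0.002,  0.001]), 'effort': array([ 0.0000e+00, -6.2544e+01,  4.9000e-02, -3.9161e+01,  1.6000e-02,
        1.0000e-02,  0.0000e+00]), 'tool_pos': array([ 0.207, -0.589,  0.242]), 'tool_rot': array([-3.14 ,  0.   ,  0.338]), 'force': array([0.11 , 0.409, 0.254]), 'ft_torque': array([-0.042, -0.007,  0.024]), 'gripper_force': np.float64(0.0), 'opening': np.float64(0.086)} 0.011
top [ 0.23131948 -0.03884813  1.51558864] [ 0.18469597  0.00509288 -0.98278251] 516.3539228874412
side [0.30399184 1.17093491 0.82088321] [ 0.14456876 -0.84008446 -0.52283646] 454.4695619830677
```

View pics/top0.png

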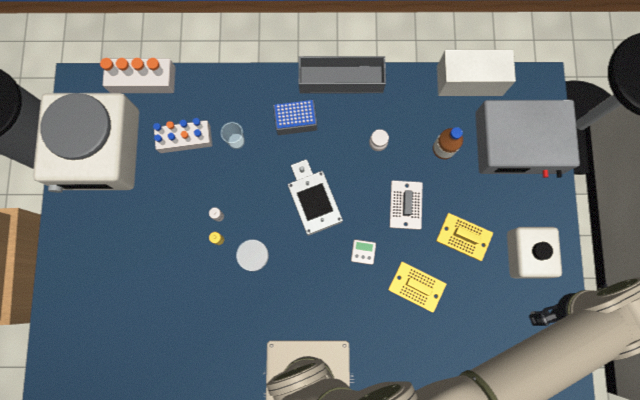

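View pics/side0.png

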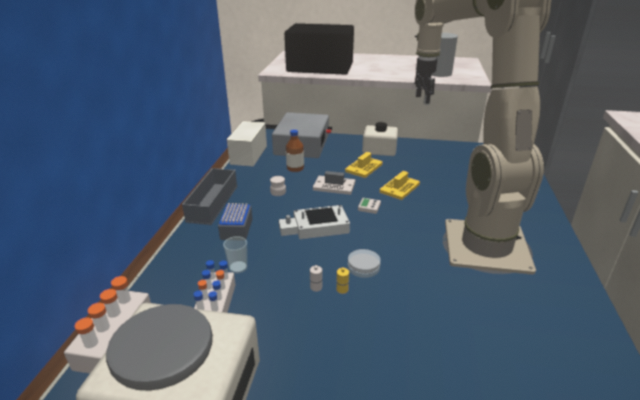

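The top view shows the lower half at (315,202) with its port at (301,168), the white upper half at (406,205), the white cartridge at (215,214) and its yellow twin at (215,238). The side view agrees. Next I measure with depth.

Run:
```python
from h import *
d=dict(np.load('top.npz'));W=cloud(d);c=d['color']
def reg(u0,v0,u1,v1,z0,z1):
    w=W[v0:v1,u0:u1].reshape(-1,3);m=(w[:,2]>z0)&(w[:,2]<z1);return w[m]
def rect(n,P):
    r=cv2.minAreaRect((P[:,:2]*1000).astype(np.float32));print(n,np.round(r[0],1),np.round(r[1],1),round(r[2],1),len(P),np.round(np.median(P[:,2]),4))
b=reg(270,180,345,240,-.02,.02);print('bench z',np.median(b[:,2]))
rect('lower',reg(285,172,345,240,.034,.055))
rect('portblk',reg(285,155,315,178,.022,.036))
rect('porttop',reg(285,155,315,178,.045,.07))
rect('upper',reg(380,170,432,240,.008,.02))
rect('rib',reg(380,170,432,240,.045,.07))
rect('cart',reg(203,200,230,226,.055,.08))
rect('cartY',reg(203,228,230,250,.055,.08))
rect('cart all',reg(203,200,230,226,.02,.09))
for n,(u0,v0,u1,v1) in dict(pt=(285,155,345,240)).items(): pass
a=cv2.resize(c[150:250,190:350],(800,500),interpolation=cv2.INTER_CUBIC);save(a,'c1')
s=dict(np.load('side.npz'))['color']
b2=cv2.resize(s[165:300,270:430],(640,540),interpolation=cv2.INTER_CUBIC);save(b2,'c2')
```

```text
bench z 0.00010715406442927905
lower [517.8 -12.7] [182.2 110.3] 21.6 1977 0.0423
portblk [601.6  18.8] [62.  52.5] 22.2 233 0.0301
porttop [606.3  21.3] [14.3 12. ] 0.7 22 0.054
upper [ 500.3 -288.2] [211.9 127.5] 10.5 1119 0.0139
rib [ 504.4 -285.6] [22.  70.7] 87.0 196 0.0556
cart [471.1 268.6] [29.9 29.5] 8.3 96 0.0629
cartY [402.3 265.8] [31.4 28.7] 89.9 104 0.0624
cart all [471.4 268.7] [29.3 30.2] 16.1 128 0.0615
```

View pics/c1.png

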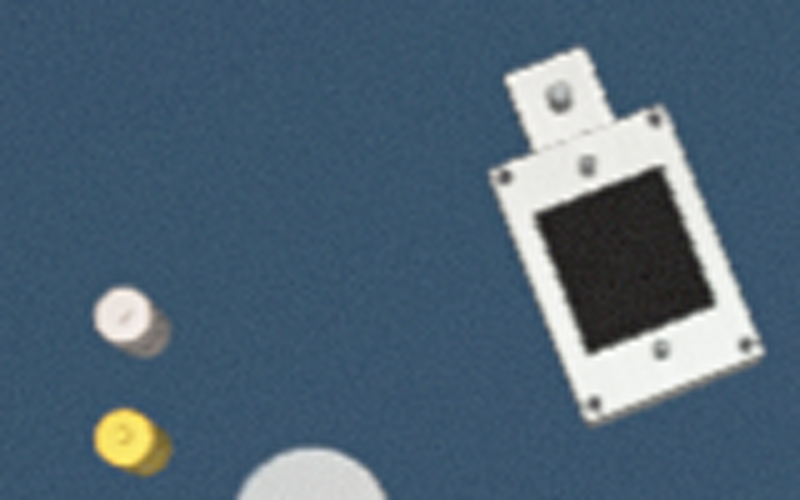

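The enlarged crop shows the dowel tips at crop (587,163) and (661,348), the port tip at (558,94), corner screws at (655,118), (505,176), (745,344) and (594,403), and the cartridge top at (124,314). I'll intersect those rays with their known heights.

```bash
cat >> h.py <<'E'
def pix(d,u,v,z):
    K=d['camera_matrix'];R=cv2.Rodrigues(np.array(d['rvec'],float))[0];t=np.array(d['tvec'],float).ravel()
    c=-R.T@t; r=R.T@np.array([(u-K[0,2])/K[0,0],(v-K[1,2])/K[1,1],1]); return (c+r*(z-c[2])/r[2])[:2]*1000
E
python3 - <<'E'
from h import *
d=dict(np.load('top.npz'));W=cloud(d);c=d['color']
f=lambda x,y,z:pix(d,190+(x+.5)/5-.5,150+(y+.5)/5-.5,z)
A=f(587,160,.066);B=f(661,347,.066);P=f(558,92,.055)
sc=np.array([f(655,118,.04),f(505,176,.04),f(745,344,.04),f(594,403,.04)])
print('dowA,B',A,B,np.linalg.norm(A-B),np.degrees(np.arctan2(*(A-B)[::-1])),'mid',(A+B)/2,'port',P,np.linalg.norm(P-(A+B)/2))
e=sc[0]+sc[1]-sc[2]-sc[3];print('screws',sc.mean(0),np.degrees(np.arctan2(e[1],e[0])))
print('cart',f(124,314,.062))
# seal bed dark blob
g=c[150:250,190:350].max(2)<60
n,l,st,ce=cv2.connectedComponentsWithStats(g.astype(np.uint8));i=1+np.argmax(st[1:,4]);print(ce[i],st[i,4])
v,u=np.nonzero(l==i);print('bed',np.array(pix(d,190+ce[i][0],150+ce[i][1],.045)));
w=np.array([pix(d,190+a,150+b,.045) for a,b in zip(u,v)]).astype(np.float32);print(cv2.minAreaRect(w))
save(cv2.resize(c[170:240,370:440],(560,560),interpolation=cv2.INTER_CUBIC),'c3')
# white plate pixels
w=W[170:240,380:432];m=(w[...,2]>.009)&(w[...,2]<.019)&(c[170:240,380:432].min(2)>120)
n,l,st,ce=cv2.connectedComponentsWithStats(m.astype(np.uint8));i=1+np.argmax(st[1:,4]);print(cv2.minAreaRect((w[l==i][:,:2]*1000).astype(np.float32)))
E
```

```text
dowA,B [561.79310205   3.13772122] [452.95767907 -39.36495566] 116.84017646775982 21.33176168670301 mid [507.37539056 -18.11361722] port [604.93671023  20.54391012] 104.94100970361
screws [508.54218543 -18.20277038] 21.310139729697774
cart [472.80000974 267.35141211]
[124.47791165  51.48594378] 747
bed [507.49593335 -18.19395651]
((507.6424255371094, -18.127464294433594), (84.62355041503906, 75.21459197998047), 21.373544692993164)
((504.6097412109375, -286.2336730957031), (90.5607681274414, 141.2177276611328), 86.59899139404297)
```

View pics/c3.png

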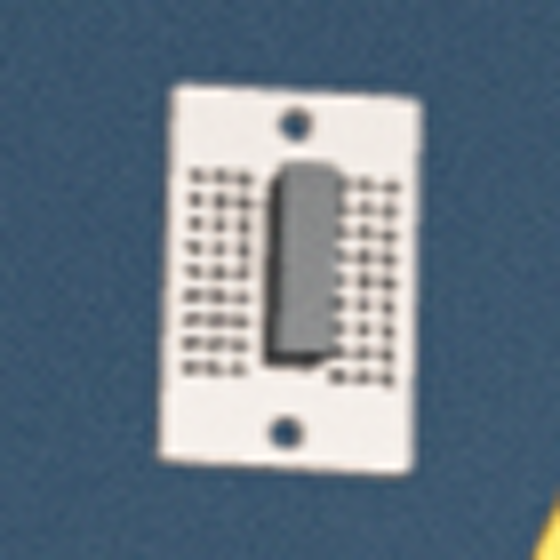

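Lower half: centre (507.6, −18.2), yaw 21.3°, port (605.4, 20.0). Cartridge: (472.5, 267.6). Upper half: centre (504.6, −286.2), yaw about −3.3°. The sizes check out: 116.8 mm between dowels, 104.9 mm to the port, and a 141x90 plate.

>>> {"name": "arm_command", "arguments": {"series": [{"xyz": [47,-27,0],"delta_rot": [0,0,-0.034],"hand": 100},{"xyz": [47,-27,0],"delta_rot": [0,0,0],"hand": 100},{"xyz": [47,-27,0],"delta_rot": [0,0,0],"hand": 100},{"xyz": [47,-27,0],"delta_rot": [0,0,0],"hand": 100},{"xyz": [47,-27,0],"delta_rot": [0,0,0],"hand": 100},{"xyz": [47,-27,0],"delta_rot": [0,0,0],"hand": 100},{"xyz": [47,-27,0],"delta_rot": [0,0,0],"hand": 100},{"xyz": [47,-27,0],"delta_rot": [0,0,0],"hand": 100}]}}

```text
time_s: 1.1
tool_pos: [0.4811, -0.2516, 0.2422]
tool_rot: [-3.142, 0.0, 0.372]
force: [-0.6, -0.5, 0.2]
opening: 0.0852
gripper_force: 0.0
```

```bash
cat >> h.py <<'E'
def go(x,y,z,yaw=None):
    "target TCP mm -> tool-frame shift mm"
    from scipy.spatial.transform import Rotation as Ro
    s=monitor.observe();p=np.array(s['tool_pos'])*1000;R=Ro.from_euler('xyz',s['tool_rot'])
    print('t',round(float(s['time_s']),2),'p',p.round(1),'rot',np.round(s['tool_rot'],4),'F',np.round(s['force'],1),'op',round(float(s['opening']),4),'gf',round(float(s['gripper_force']),1))
    print('shift',R.inv().apply(np.array([x,y,z])-p).round(1))
    if yaw is not None: print('rot',(R.inv()*Ro.from_euler('xyz',[np.pi,0,yaw])).as_rotvec().round(4))
E
python3 -c "
from h import *
go(472.5,267.6,242,.372)"
```

```text
t 1.1 p [ 481.1 -251.6  242.2] rot [-3.1416e+00  2.0000e-04  3.7150e-01] F [-0.6 -0.5  0.2] op 0.0852 gf 0.0
shift [ 1.805e+02 -4.869e+02  1.000e-01]
rot [-0.      0.0002 -0.0005]
```

>>> {"name": "arm_command", "arguments": {"series": [{"xyz": [20,-54,0],"delta_rot": [0,0,0],"hand": 100},{"xyz": [20,-54,0],"delta_rot": [0,0,0],"hand": 100},{"xyz": [20,-54,0],"delta_rot": [0,0,0],"hand": 100},{"xyz": [20,-54,0],"delta_rot": [0,0,0],"hand": 100},{"xyz": [20,-54,0],"delta_rot": [0,0,0],"hand": 100},{"xyz": [20,-54,0],"delta_rot": [0,0,0],"hand": 100},{"xyz": [20,-54,0],"delta_rot": [0,0,0],"hand": 100},{"xyz": [20,-54,0],"delta_rot": [0,0,0],"hand": 100}]}}

```text
time_s: 2.1
tool_pos: [0.4722, 0.2091, 0.2422]
tool_rot: [3.141, -0.0, 0.371]
force: [1.0, -0.1, -0.3]
opening: 0.0853
gripper_force: 0.0
```

>>> {"name": "arm_command", "arguments": {"series": [{"xyz": [20,-54,20],"delta_rot": [0,0,0],"hand": 100},{"xyz": [0,0,40],"delta_rot": [0,0,0],"hand": 100},{"xyz": [0,0,40],"delta_rot": [0,0,0],"hand": 100},{"xyz": [0,0,0],"delta_rot": [0,0,0],"hand": 100}]}}

```text
time_s: 2.6
tool_pos: [0.4698, 0.2641, 0.1397]
tool_rot: [3.141, 0.006, 0.372]
force: [-0.2, 0.4, 0.4]
opening: 0.085
gripper_force: 0.0
```

```bash
python3 -c "
from h import *
go(472.5,267.6,32,.372)
d=snap('side');c=d['color'];save(cv2.resize(c[150:310,240:440],(800,640),interpolation=2)[:600],'s1')"
```

```text
t 2.6 p [469.8 264.1 139.7] rot [3.1414 0.0057 0.3721] F [-0.2  0.4  0.4] op 0.085 gf 0.0
shift [  4.4  -2.3 107.7]
rot [0.0002 0.0057 0.0001]
```

View pics/s1.png

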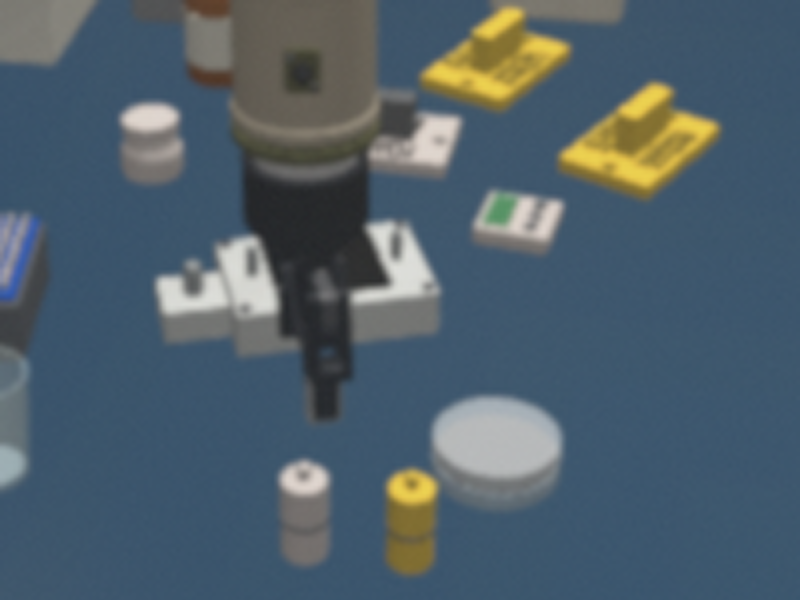

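The gripper hangs above the white cartridge at (304,510), and the yellow twin at (411,520) stands clear of the closing line.

>>> {"name": "arm_command", "arguments": {"series": [{"xyz": [4.4,-2.3,12],"delta_rot": [0,0.0057,0],"hand": 100},{"xyz": [0,0,30],"delta_rot": [0,0,0],"hand": 100},{"xyz": [0,0,30],"delta_rot": [0,0,0],"hand": 100},{"xyz": [0,0,20],"delta_rot": [0,0,0],"hand": 100},{"xyz": [0,0,16],"delta_rot": [0,0,0],"hand": 100},{"xyz": [0,0,0],"delta_rot": [0,0,0],"hand": 100}]}}

```text
time_s: 3.4
tool_pos: [0.4751, 0.269, 0.0337]
tool_rot: [3.142, -0.005, 0.372]
force: [-0.2, 0.6, -0.0]
opening: 0.0855
gripper_force: 0.0
```

```bash
python3 -c "
from h import *
go(472.5,267.6,32,.372)"
```

```text
t 3.4 p [475.1 269.   33.7] rot [ 3.1416 -0.0046  0.3718] F [-0.2  0.6 -0. ] op 0.0855 gf 0.0
shift [-2.9  0.3  1.7]
rot [ 0.     -0.0046 -0.0002]
```

>>> {"name": "arm_command", "arguments": {"series": [{"xyz": [-2.5,0.3,1.5],"delta_rot": [0,-0.005,0],"hand": 100},{"xyz": [0,0,0],"delta_rot": [0,0,0],"hand": 30},{"xyz": [0,0,0],"delta_rot": [0,0,0],"hand": 20},{"xyz": [0,0,0],"delta_rot": [0,0,0],"hand": 0},{"xyz": [0,0,0],"delta_rot": [0,0,0],"hand": 0},{"xyz": [0,0,0],"delta_rot": [0,0,0],"hand": 0},{"xyz": [0,0,0],"delta_rot": [0,0,0],"hand": 0}]}}

```text
time_s: 4.28
tool_pos: [0.4734, 0.2679, 0.0332]
tool_rot: [3.141, -0.001, 0.372]
force: [-1.3, -1.1, 6.1]
opening: 0.031
gripper_force: 59.1
```

```bash
python3 -c "
from h import *
go(472.5,267.6,32,.372)"
```

```text
t 4.28 p [473.4 267.9  33.2] rot [ 3.1413e+00 -1.2000e-03  3.7170e-01] F [-1.3 -1.1  6.1] op 0.031 gf 59.1
shift [-0.9 -0.   1.2]
rot [ 0.0003 -0.0012 -0.0003]
```

>>> {"name": "arm_command", "arguments": {"series": [{"xyz": [0,0,-30],"delta_rot": [0,0,0],"hand": 0},{"xyz": [0,0,-60],"delta_rot": [0,0,0],"hand": 0},{"xyz": [6,55,0],"delta_rot": [0,0,0],"hand": 0},{"xyz": [6,55,0],"delta_rot": [0,0,0],"hand": 0},{"xyz": [6,55,0],"delta_rot": [0,0,0],"hand": 0},{"xyz": [6,55,0],"delta_rot": [0,0,0],"hand": 0},{"xyz": [6,35,0],"delta_rot": [0,0,0],"hand": 0},{"xyz": [4,24,0],"delta_rot": [0,0,0],"hand": 0}]}}

```text
time_s: 5.28
tool_pos: [0.6066, 0.0185, 0.1225]
tool_rot: [3.142, -0.0, 0.37]
force: [0.7, 0.3, -0.6]
opening: 0.0309
gripper_force: 59.4
```

>>> {"name": "arm_command", "arguments": {"series": [{"xyz": [0,0,0],"delta_rot": [0,0,0],"hand": 0},{"xyz": [0,0,0],"delta_rot": [0,0,0],"hand": 0},{"xyz": [0,0,0],"delta_rot": [0,0,0],"hand": 0}]}}

```text
time_s: 5.65
tool_pos: [0.6056, 0.022, 0.123]
tool_rot: [-3.141, -0.001, 0.374]
force: [0.0, -0.1, -0.3]
opening: 0.0307
gripper_force: 59.4
```

```bash
python3 -c "
from h import *
go(605.4,20,120,.372)
d=snap('side');c=d['color'];save(cv2.resize(c[160:260,250:370],(720,600),interpolation=2),'s2')"
```

```text
t 5.65 p [605.6  22.  123. ] rot [-3.1413e+00 -8.0000e-04  3.7420e-01] F [ 0.  -0.1 -0.3] op 0.0307 gf 59.4
shift [-1.   1.8  3. ]
rot [-0.0003 -0.0008  0.0022]
```

View pics/s2.png

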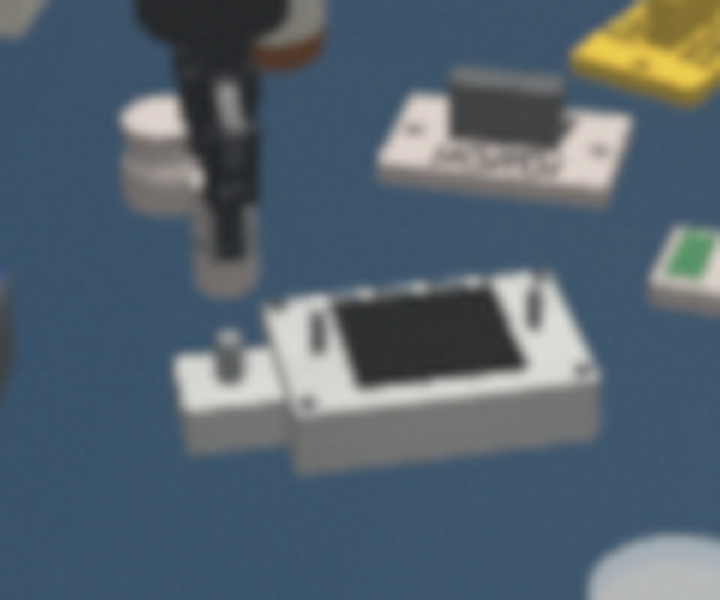

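The cartridge hangs upright at (226,250) directly over the port at (229,355). I apply a 1.8 mm correction and go down.

>>> {"name": "arm_command", "arguments": {"series": [{"xyz": [-0.3,1.8,15],"delta_rot": [0,0,0.002],"hand": 0},{"xyz": [0,0,15],"delta_rot": [0,0,0],"hand": 0},{"xyz": [0,0,4],"delta_rot": [0,0,0],"hand": 0},{"xyz": [0,0,4],"delta_rot": [0,0,0],"hand": 0},{"xyz": [0,0,3],"delta_rot": [0,0,0],"hand": 0},{"xyz": [0,0,0],"delta_rot": [0,0,0],"hand": 0}]}}

```text
time_s: 6.45
tool_pos: [0.6065, 0.0185, 0.0818]
tool_rot: [3.142, -0.001, 0.37]
force: [0.5, 1.0, -1.0]
opening: 0.0306
gripper_force: 59.4
```

```bash
python3 -c "
from h import *
go(605.4,20,63.2,.372)"
```

```text
t 6.45 p [606.5  18.5  81.8] rot [ 3.1415e+00 -8.0000e-04  3.6980e-01] F [ 0.5  1.  -1. ] op 0.0306 gf 59.4
shift [-0.5 -1.8 18.6]
rot [ 0.0001 -0.0008 -0.0022]
```

>>> {"name": "arm_command", "arguments": {"series": [{"xyz": [0,0,0],"delta_rot": [0,0,0],"hand": 0},{"xyz": [0,0,0],"delta_rot": [0,0,0],"hand": 0},{"xyz": [0,0,0],"delta_rot": [0,0,0],"hand": 0},{"xyz": [0,0,0],"delta_rot": [0,0,0],"hand": 0}]}}

```text
time_s: 6.95
tool_pos: [0.6065, 0.0185, 0.0819]
tool_rot: [3.141, -0.001, 0.37]
force: [0.0, 0.4, 0.2]
opening: 0.0308
gripper_force: 59.4
```

```bash
python3 -c "
from h import *
go(605.4,20,63.2,.372)"
```

```text
t 6.95 p [606.5  18.5  81.9] rot [ 3.1415e+00 -9.0000e-04  3.6980e-01] F [0.  0.4 0.2] op 0.0308 gf 59.4
shift [-0.6 -1.8 18.7]
rot [ 0.0001 -0.0009 -0.0022]
```

>>> {"name": "arm_command", "arguments": {"series": [{"xyz": [0,-1.6,0],"delta_rot": [0,0,-0.002],"hand": 0},{"xyz": [0,0,4],"delta_rot": [0,0,0],"hand": 0},{"xyz": [0,0,4],"delta_rot": [0,0,0],"hand": 0},{"xyz": [0,0,3],"delta_rot": [0,0,0],"hand": 0},{"xyz": [0,0,3],"delta_rot": [0,0,0],"hand": 0},{"xyz": [0,0,0],"delta_rot": [0,0,0],"hand": 0},{"xyz": [0,0,0],"delta_rot": [0,0,0],"hand": 0}]}}

```text
time_s: 7.82
tool_pos: [0.6059, 0.0199, 0.0678]
tool_rot: [3.141, -0.001, 0.372]
force: [0.2, -1.2, -1.3]
opening: 0.0306
gripper_force: 59.4
```

```bash
python3 -c "
from h import *
go(605.4,20,63.2,.372)"
```

```text
t 7.83 p [605.9  19.9  67.8] rot [ 3.1415e+00 -5.0000e-04  3.7180e-01] F [ 0.2 -1.2 -1.3] op 0.0306 gf 59.4
shift [-0.4 -0.3  4.6]
rot [ 0.0001 -0.0005 -0.0002]
```

>>> {"name": "arm_command", "arguments": {"series": [{"xyz": [0,0,2],"delta_rot": [0,0,0],"hand": 0},{"xyz": [0,0,2],"delta_rot": [0,0,0],"hand": 0},{"xyz": [0,0,1.5],"delta_rot": [0,0,0],"hand": 0},{"xyz": [0,0,0],"delta_rot": [0,0,0],"hand": 0},{"xyz": [0,0,0],"delta_rot": [0,0,0],"hand": 0}]}}

```text
time_s: 8.45
tool_pos: [0.6061, 0.0201, 0.0632]
tool_rot: [3.141, -0.001, 0.372]
force: [-3.8, -1.7, 9.5]
opening: 0.0309
gripper_force: 60.5
```

```bash
python3 -c "
from h import *
go(605.4,20,63.2,.372)"
```

```text
t 8.45 p [606.1  20.1  63.2] rot [ 3.141e+00 -9.000e-04  3.718e-01] F [-3.8 -1.7  9.5] op 0.0309 gf 60.5
shift [-0.7 -0.2  0. ]
rot [ 0.0006 -0.0009 -0.0002]
```

Contact at exactly the expected height. One more small press, then release and rise.

>>> {"name": "arm_command", "arguments": {"series": [{"xyz": [0,0,1],"delta_rot": [0,0,0],"hand": 0},{"xyz": [0,0,0],"delta_rot": [0,0,0],"hand": 0},{"xyz": [0,0,-1],"delta_rot": [0,0,0],"hand": 50},{"xyz": [0,0,0],"delta_rot": [0,0,0],"hand": 100},{"xyz": [0,0,0],"delta_rot": [0,0,0],"hand": 100},{"xyz": [0,0,0],"delta_rot": [0,0,0],"hand": 100},{"xyz": [0,0,0],"delta_rot": [0,0,0],"hand": 100}]}}

```text
time_s: 9.32
tool_pos: [0.6059, 0.02, 0.0622]
tool_rot: [-3.142, -0.001, 0.372]
force: [0.8, 0.2, 0.0]
opening: 0.0854
gripper_force: 0.0
```

>>> {"name": "arm_command", "arguments": {"series": [{"xyz": [0,0,-20],"delta_rot": [0,0,0],"hand": 100},{"xyz": [0,0,-40],"delta_rot": [0,0,0],"hand": 100},{"xyz": [0,0,-60],"delta_rot": [0,0,0],"hand": 100},{"xyz": [0,0,-30],"delta_rot": [0,0,0],"hand": 100}]}}

```text
time_s: 9.82
tool_pos: [0.6069, 0.0206, 0.2174]
tool_rot: [3.14, -0.006, 0.372]
force: [0.6, 0.1, -0.9]
opening: 0.0856
gripper_force: 0.0
```

```bash
python3 -c "
from h import *
go(504.6,-286.2,210,-.058)
for n in ('side',):
  d=snap(n);W=cloud(d);c=d['color'];save(cv2.resize(c[160:260,250:370],(720,600),interpolation=2),'s3')"
```

```text
t 9.82 p [606.9  20.6 217.4] rot [ 3.1398 -0.0056  0.3723] F [ 0.6  0.1 -0.9] op 0.0856 gf 0.0
shift [-206.9  248.6    6.7]
rot [ 0.0006 -0.0059  0.4303]
```

View pics/s3.png

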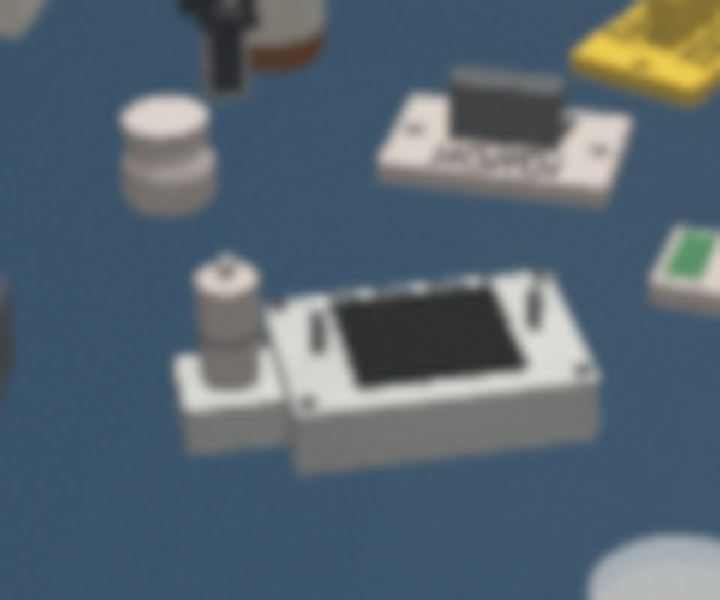

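The cartridge stands upright on the shoulder at (230,320), released. Next, the upper half: I'll refine its pose from its hole pixels while the arm turns.

>>> {"name": "arm_command", "arguments": {"series": [{"xyz": [0,0,0],"delta_rot": [0,0,0.143],"hand": 100},{"xyz": [0,0,0],"delta_rot": [0,0,0.143],"hand": 100},{"xyz": [0,0,0],"delta_rot": [0,0,0.143],"hand": 100},{"xyz": [0,0,0],"delta_rot": [0,0,0],"hand": 100}]}}

```text
time_s: 10.38
tool_pos: [0.6059, 0.0202, 0.2134]
tool_rot: [-3.141, -0.002, -0.056]
force: [0.6, 0.3, -0.0]
opening: 0.0853
gripper_force: 0.0
```

```bash
python3 -c "
from h import *
d=dict(np.load('top.npz'))
f=lambda x,y,z:pix(d,370+(x+.5)/8-.5,170+(y+.5)/8-.5,z)
a=f(295,123,.014);b=f(286,432,.014);e=a-b
print(a,b,np.hypot(*e),(a+b)/2,np.degrees(np.arctan2(e[1],e[0])))
k=np.array([f(*q,.014) for q in((172,84),(424,99),(412,472),(160,460))]);e=k[0]+k[1]-k[2]-k[3];print(k.mean(0),np.degrees(np.arctan2(e[1],e[0])))
go(504.6,-286.2,210,-.058)"
```

```text
[ 563.19342484 -291.19025231] [ 447.24166489 -284.29495568] 116.15660011504238 [ 505.21754487 -287.742604  ] -3.403197004100503
[ 504.93975444 -288.27282386] -3.56918939287244
t 10.38 p [605.9  20.2 213.4] rot [-3.1414e+00 -1.8000e-03 -5.6000e-02] F [ 0.6  0.3 -0. ] op 0.0853 gf 0.0
shift [-84.  311.6   3.2]
rot [-0.0002 -0.0018  0.002 ]
```

>>> {"name": "arm_command", "arguments": {"series": [{"xyz": [-14,52,0],"delta_rot": [0,0,0.003],"hand": 100},{"xyz": [-14,52,0],"delta_rot": [0,0,0],"hand": 100},{"xyz": [-14,52,0],"delta_rot": [0,0,0],"hand": 100},{"xyz": [-14,52,0],"delta_rot": [0,0,0],"hand": 100},{"xyz": [-14,52,0],"delta_rot": [0,0,0],"hand": 100},{"xyz": [-14,52,0],"delta_rot": [0,0,0],"hand": 100},{"xyz": [0,0,50],"delta_rot": [0,0,0],"hand": 100},{"xyz": [0,0,50],"delta_rot": [0,0,0],"hand": 100}]}}

```text
time_s: 11.38
tool_pos: [0.5035, -0.2874, 0.112]
tool_rot: [3.141, -0.003, -0.058]
force: [-0.4, -0.0, -0.5]
opening: 0.0855
gripper_force: 0.0
```

>>> {"name": "arm_command", "arguments": {"series": [{"xyz": [0,0,0],"delta_rot": [0,0,0],"hand": 100},{"xyz": [0,0,0],"delta_rot": [0,0,0],"hand": 100},{"xyz": [0,0,0],"delta_rot": [0,0,0],"hand": 100},{"xyz": [0,0,0],"delta_rot": [0,0,0],"hand": 100}]}}

```text
time_s: 11.88
tool_pos: [0.5042, -0.2868, 0.1138]
tool_rot: [3.141, -0.003, -0.06]
force: [0.3, 0.1, -0.4]
opening: 0.0852
gripper_force: 0.0
```

```bash
python3 -c "
from h import *
go(505,-286.8,34,-.0595)"
```

```text
t 11.88 p [ 504.2 -286.8  113.8] rot [ 3.1406e+00 -2.8000e-03 -5.9800e-02] F [ 0.3  0.1 -0.4] op 0.0852 gf 0.0
shift [ 0.6 -0.1 79.8]
rot [ 0.001  -0.0028 -0.0003]
```

>>> {"name": "arm_command", "arguments": {"series": [{"xyz": [0.6,0,30],"delta_rot": [0.001,-0.0028,0],"hand": 100},{"xyz": [0,0,30],"delta_rot": [0,0,0],"hand": 100},{"xyz": [0,0,20],"delta_rot": [0,0,0],"hand": 100},{"xyz": [0,0,0],"delta_rot": [0,0,0],"hand": 100},{"xyz": [0,0,0],"delta_rot": [0,0,0],"hand": 100}]}}

```text
time_s: 12.5
tool_pos: [0.5047, -0.2867, 0.0334]
tool_rot: [-3.141, 0.001, -0.06]
force: [-0.1, 0.2, -0.6]
opening: 0.0856
gripper_force: 0.0
```

>>> {"name": "arm_command", "arguments": {"series": [{"xyz": [0,0,0],"delta_rot": [0,0,0],"hand": 35},{"xyz": [0,0,0],"delta_rot": [0,0,0],"hand": 20},{"xyz": [0,0,0],"delta_rot": [0,0,0],"hand": 0},{"xyz": [0,0,0],"delta_rot": [0,0,0],"hand": 0},{"xyz": [0,0,0],"delta_rot": [0,0,0],"hand": 0},{"xyz": [0,0,0],"delta_rot": [0,0,0],"hand": 0},{"xyz": [0,0,0],"delta_rot": [0,0,0],"hand": 0}]}}

```text
time_s: 13.38
tool_pos: [0.5042, -0.2868, 0.0327]
tool_rot: [-3.141, 0.001, -0.06]
force: [-1.0, -0.4, 4.9]
opening: 0.0213
gripper_force: 60.2
```

```bash
python3 -c "
from h import *
go(505,-286.8,34,-.0595)"
```

```text
t 13.38 p [ 504.2 -286.8   32.7] rot [-3.141e+00  1.500e-03 -6.040e-02] F [-1.  -0.4  4.9] op 0.0213 gf 60.2
shift [ 0.8 -0.  -1.3]
rot [-0.0006  0.0015 -0.0009]
```

>>> {"name": "arm_command", "arguments": {"series": [{"xyz": [0,0,-20],"delta_rot": [0,0,0],"hand": 0},{"xyz": [0,0,-40],"delta_rot": [0,0,0],"hand": 0},{"xyz": [0,0,-40],"delta_rot": [0,0,0],"hand": 0},{"xyz": [0,0,0],"delta_rot": [0,0,-0.144],"hand": 0},{"xyz": [0,0,0],"delta_rot": [0,0,-0.144],"hand": 0},{"xyz": [0,0,0],"delta_rot": [0,0,-0.144],"hand": 0},{"xyz": [0,0,0],"delta_rot": [0,0,0],"hand": 0},{"xyz": [0,0,0],"delta_rot": [0,0,0],"hand": 0}]}}

```text
time_s: 14.38
tool_pos: [0.5041, -0.2864, 0.1325]
tool_rot: [-3.139, 0.001, 0.369]
force: [-1.0, -0.1, -3.1]
opening: 0.0214
gripper_force: 59.2
```

```bash
python3 -c "
from h import *
go(506.9,-18.5,132,.372)"
```

```text
t 14.38 p [ 504.1 -286.4  132.5] rot [-3.1395e+00  1.4000e-03  3.6880e-01] F [-1.  -0.1 -3.1] op 0.0214 gf 59.2
shift [  99.2 -248.9    0.9]
rot [-0.0021  0.0014 -0.0032]
```

>>> {"name": "arm_command", "arguments": {"series": [{"xyz": [16,-40,0],"delta_rot": [-0.002,0.001,-0.003],"hand": 0},{"xyz": [20,-50,0],"delta_rot": [0,0,0],"hand": 0},{"xyz": [20,-50,0],"delta_rot": [0,0,0],"hand": 0},{"xyz": [20,-50,0],"delta_rot": [0,0,0],"hand": 0},{"xyz": [13,-35,0],"delta_rot": [0,0,0],"hand": 0},{"xyz": [10,-24,0],"delta_rot": [0,0,0],"hand": 0}]}}

```text
time_s: 15.12
tool_pos: [0.505, -0.0164, 0.1326]
tool_rot: [3.141, 0.0, 0.374]
force: [0.8, 0.2, -2.8]
opening: 0.0212
gripper_force: 59.5
```

>>> {"name": "arm_command", "arguments": {"series": [{"xyz": [0,0,0],"delta_rot": [0,0,0],"hand": 0},{"xyz": [0,0,0],"delta_rot": [0,0,0],"hand": 0},{"xyz": [0,0,0],"delta_rot": [0,0,0],"hand": 0},{"xyz": [0,0,0],"delta_rot": [0,0,0],"hand": 0},{"xyz": [0,0,0],"delta_rot": [0,0,0],"hand": 0}]}}

```text
time_s: 15.75
tool_pos: [0.5052, -0.0189, 0.1322]
tool_rot: [3.142, 0.0, 0.374]
force: [0.2, 0.1, -2.5]
opening: 0.0209
gripper_force: 59.5
```

```bash
python3 -c "
from h import *
go(506.9,-18.5,132,.372)
d=snap('top');save(cv2.resize(d['color'][155:245,260:370],(733,600),interpolation=2),'t4')"
```

```text
t 15.75 p [505.2 -18.9 132.2] rot [3.1416e+00 5.0000e-04 3.7400e-01] F [ 0.2  0.1 -2.5] op 0.0209 gf 59.5
shift [1.7 0.2 0.2]
rot [0.     0.0005 0.002 ]
```

View pics/t4.png

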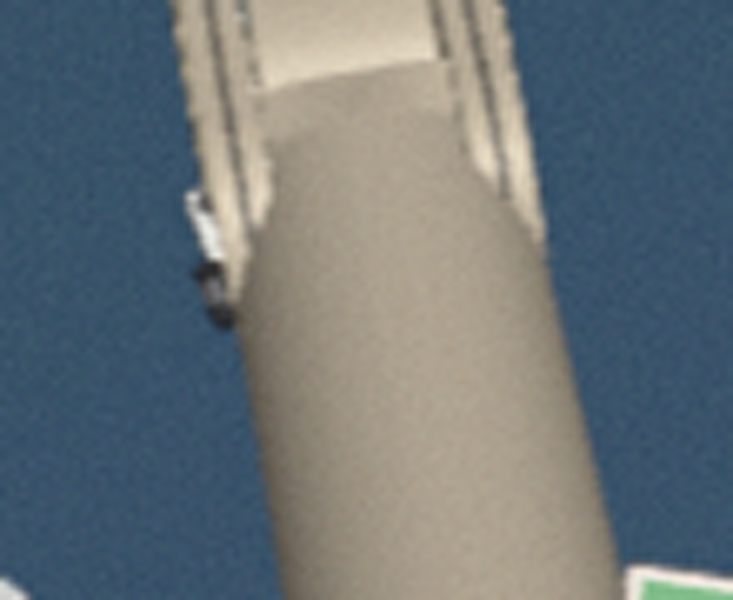

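The arm hides everything from above. I'll use the side depth to check the plate and correct the 1.7 mm.

>>> {"name": "arm_command", "arguments": {"series": [{"xyz": [1.7,0.2,8],"delta_rot": [0,0,0.002],"hand": 0},{"xyz": [0,0,8],"delta_rot": [0,0,0],"hand": 0},{"xyz": [0,0,6],"delta_rot": [0,0,0],"hand": 0},{"xyz": [0,0,0],"delta_rot": [0,0,0],"hand": 0},{"xyz": [0,0,0],"delta_rot": [0,0,0],"hand": 0},{"xyz": [0,0,0],"delta_rot": [0,0,0],"hand": 0}]}}

```text
time_s: 16.55
tool_pos: [0.5071, -0.0181, 0.1105]
tool_rot: [3.141, -0.0, 0.373]
force: [-0.5, -0.4, -2.9]
opening: 0.0213
gripper_force: 59.5
```

```bash
python3 -c "
from h import *
go(506.9,-18.5,72.7,.372)
d=snap('side');save(cv2.resize(d['color'][170:260,270:390],(800,600),interpolation=2),'s4')
W=cloud(d)[150:260,250:400].reshape(-1,3)*1000;t=monitor.observe()['tool_pos'][2]*1000-18.7
m=(np.abs(W[:,2]-t)<4)&(np.abs(W[:,0]-507)<110)&(np.abs(W[:,1]+18)<80);P=W[m];print(t,m.sum(),np.median(P[:,2]))
print(cv2.minAreaRect(P[:,:2].astype(np.float32)))"
```

```text
t 16.55 p [507.1 -18.1 110.5] rot [ 3.1413 -0.      0.3728] F [-0.5 -0.4 -2.9] op 0.0213 gf 59.5
shift [-0.3  0.3 37.8]
rot [ 0.0002 -0.      0.0008]
91.774306855222 383 94.13129488829843
((532.3800048828125, -6.89581298828125), (188.1945343017578, 99.27857971191406), 23.315723419189453)
```

View pics/s4.png

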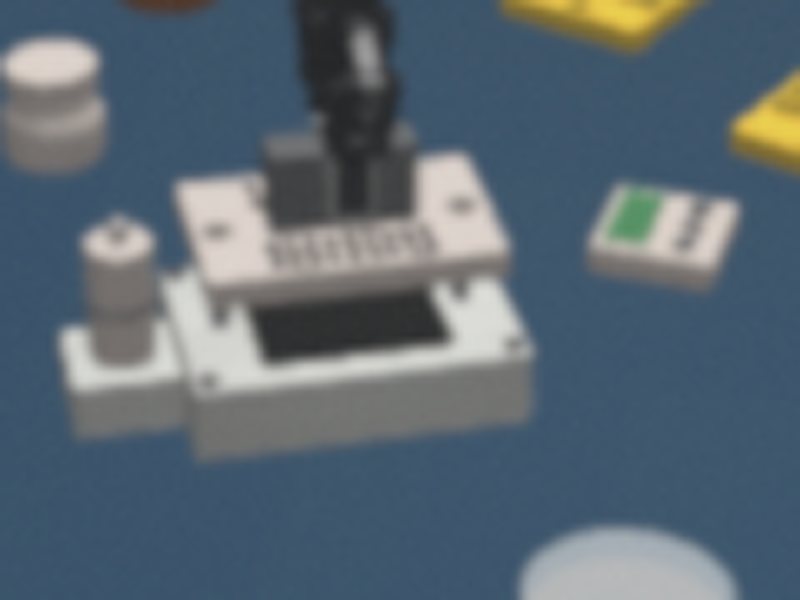

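The plate hangs level above the lower half, with holes at (217,231) and (461,205). I compare them, in the same camera, with the dowel tips seen earlier in s3 at (320,314) and (537,283).

```bash
python3 -c "
from h import *
d=dict(np.load('side.npz'))
h=lambda x,y:pix(d,270+(x+.5)/6.667-.5,170+(y+.5)/6.667-.5,.0918)
k=lambda x,y:pix(d,250+(x+.5)/6-.5,160+(y+.5)/6-.5,.066)
a,b=h(217,231),h(461,205);A,B=k(320,314),k(537,283)
print(a,b,np.hypot(*(a-b)),(a+b)/2);print(A,B,np.hypot(*(A-B)),(A+B)/2)
print('port base/cart top', pix(d,250+227/6,160+268/6,.102-.01))
"
```

```text
[564.7435382   -1.17752846] [456.44456194 -43.00987287] 116.09743020150505 [510.59405007 -22.09370066]
[562.18535799   2.08670578] [455.33474118 -46.76491869] 117.488448482608 [508.76004958 -22.33910646]
port base/cart top [607.60722117   8.95007301]
```

Agreement is within about 2 mm, inside the taper's capture range. Descend in steps.

>>> {"name": "arm_command", "arguments": {"series": [{"xyz": [0,0,6],"delta_rot": [0,0,0.001],"hand": 0},{"xyz": [0,0,5],"delta_rot": [0,0,0],"hand": 0},{"xyz": [0,0,3],"delta_rot": [0,0,0],"hand": 0},{"xyz": [0,0,3],"delta_rot": [0,0,0],"hand": 0},{"xyz": [0,0,2],"delta_rot": [0,0,0],"hand": 0},{"xyz": [0,0,0],"delta_rot": [0,0,0],"hand": 0},{"xyz": [0,0,0],"delta_rot": [0,0,0],"hand": 0}]}}

```text
time_s: 17.48
tool_pos: [0.5069, -0.0182, 0.0912]
tool_rot: [3.142, 0.0, 0.372]
force: [-0.4, -1.1, -3.7]
opening: 0.0213
gripper_force: 59.5
```

```bash
python3 -c "
from h import *
go(506.9,-18.5,72.7,.372);print(monitor.observe()['ft_torque'])"
```

```text
t 17.48 p [506.9 -18.2  91.2] rot [3.1415e+00 5.0000e-04 3.7180e-01] F [-0.4 -1.1 -3.7] op 0.0213 gf 59.5
shift [-0.1  0.3 18.5]
rot [ 0.0001  0.0005 -0.0002]
[-0.22409037  0.06513981 -0.04574333]
```

>>> {"name": "arm_command", "arguments": {"series": [{"xyz": [0,0,3],"delta_rot": [0,0,0],"hand": 0},{"xyz": [0,0,3],"delta_rot": [0,0,0],"hand": 0},{"xyz": [0,0,3],"delta_rot": [0,0,0],"hand": 0},{"xyz": [0,0,3],"delta_rot": [0,0,0],"hand": 0},{"xyz": [0,0,2],"delta_rot": [0,0,0],"hand": 0},{"xyz": [0,0,2],"delta_rot": [0,0,0],"hand": 0},{"xyz": [0,0,0],"delta_rot": [0,0,0],"hand": 0},{"xyz": [0,0,0],"delta_rot": [0,0,0],"hand": 0}]}}

```text
time_s: 18.48
tool_pos: [0.5069, -0.0183, 0.0753]
tool_rot: [3.141, 0.001, 0.372]
force: [-2.3, -2.3, 3.5]
opening: 0.0211
gripper_force: 60.6
```

```bash
python3 -c "
from h import *
go(506.9,-18.5,72.7,.372);print(monitor.observe()['ft_torque'])"
```

```text
t 18.48 p [506.9 -18.3  75.3] rot [3.1414e+00 5.0000e-04 3.7170e-01] F [-2.3 -2.3  3.5] op 0.0211 gf 60.6
shift [-0.1  0.2  2.6]
rot [ 0.0002  0.0005 -0.0003]
[-0.50698095  0.55661782  0.07792404]
```

Seal contact, halfway compressed. Keep pressing until force rises beyond the spring.

>>> {"name": "arm_command", "arguments": {"series": [{"xyz": [0,0,1],"delta_rot": [0,0,0],"hand": 0},{"xyz": [0,0,1],"delta_rot": [0,0,0],"hand": 0},{"xyz": [0,0,0.8],"delta_rot": [0,0,0],"hand": 0},{"xyz": [0,0,0],"delta_rot": [0,0,0],"hand": 0},{"xyz": [0,0,0],"delta_rot": [0,0,0],"hand": 0},{"xyz": [0,0,0],"delta_rot": [0,0,0],"hand": 0}]}}

```text
time_s: 19.23
tool_pos: [0.5069, -0.0182, 0.0728]
tool_rot: [3.141, 0.001, 0.372]
force: [-5.1, -2.8, 8.9]
opening: 0.0214
gripper_force: 61.1
```

```bash
python3 -c "
from h import *
go(506.9,-18.5,72.7,.372);print(monitor.observe()['ft_torque'])"
```

```text
t 19.23 p [506.9 -18.2  72.8] rot [3.1412e+00 5.0000e-04 3.7180e-01] F [-5.1 -2.8  8.9] op 0.0214 gf 61.1
shift [-0.1  0.2  0.1]
rot [ 0.0004  0.0005 -0.0002]
[-0.56080839  1.05501764  0.04838665]
```

>>> {"name": "arm_command", "arguments": {"series": [{"xyz": [0,0,0.6],"delta_rot": [0,0,0],"hand": 0},{"xyz": [0,0,0],"delta_rot": [0,0,0],"hand": 0},{"xyz": [0,0,0],"delta_rot": [0,0,0],"hand": 0},{"xyz": [0,0,0],"delta_rot": [0,0,0],"hand": 0}]}}

```text
time_s: 19.73
tool_pos: [0.5069, -0.0183, 0.0726]
tool_rot: [3.141, 0.001, 0.372]
force: [-7.2, -2.4, 13.6]
opening: 0.0213
gripper_force: 62.1
```

```bash
python3 -c "
from h import *
go(506.9,-18.5,72.7,.372);print(monitor.observe()['ft_torque'])"
```

```text
t 19.73 p [506.9 -18.3  72.6] rot [3.1409e+00 7.0000e-04 3.7160e-01] F [-7.2 -2.4 13.6] op 0.0213 gf 62.1
shift [-0.1  0.2 -0.1]
rot [ 0.0007  0.0007 -0.0004]
[-0.50327948  1.63361806  0.12065789]
```

>>> {"name": "arm_command", "arguments": {"series": [{"xyz": [0,0,0.7],"delta_rot": [0,0,0],"hand": 0},{"xyz": [0,0,0],"delta_rot": [0,0,0],"hand": 0},{"xyz": [0,0,0],"delta_rot": [0,0,0],"hand": 0},{"xyz": [0,0,0],"delta_rot": [0,0,0],"hand": 0},{"xyz": [0,0,0],"delta_rot": [0,0,0],"hand": 0}]}}

```text
time_s: 20.35
tool_pos: [0.5069, -0.0183, 0.0726]
tool_rot: [3.141, 0.001, 0.372]
force: [-12.5, -2.5, 23.4]
opening: 0.0214
gripper_force: 63.4
```

```bash
python3 -c "
from h import *
go(506.9,-18.5,72.7,.372)
d=snap('side');save(cv2.resize(d['color'][170:260,270:390],(800,600),interpolation=2),'s5')"
```

```text
t 20.35 p [506.9 -18.3  72.6] rot [3.1406e+00 1.0000e-03 3.7160e-01] F [-12.5  -2.5  23.4] op 0.0214 gf 63.4
shift [-0.1  0.2 -0.1]
rot [ 0.001   0.001  -0.0004]
```

View pics/s5.png

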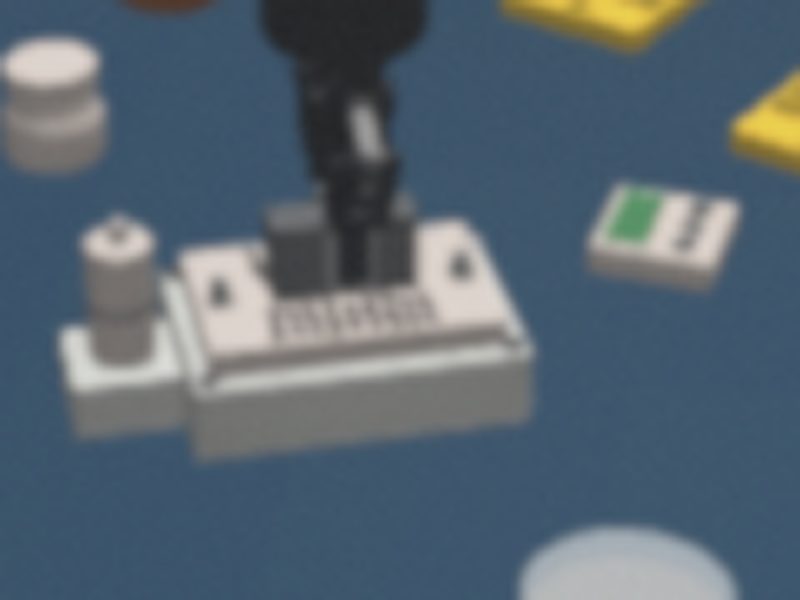

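The plate lies flat on the block with the dowels showing through both holes at (220,292) and (461,265). The cartridge is seated, and another 10 N of push gave no further travel, so the halves meet. Handing in.

```bash
python3 -c "
from h import *
print(workorder.finish_job())"
```

```text
the job is handed in; nothing more can be done
None
```

The job is handed in: the cartridge is fully on the port and released, and the upper half is on both dowels and held pressed shut at about 23 N, after about 20 of the 58 s.

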